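# Press the carved inlays home in order

### The job

Four carved stone inlays stand slightly proud of the panel on the bench: with your fingertips, gently press the closed bud, then the leaf, then the open flower, each down until it is fully home in its socket before going on to the next. Touch them lightly, as the stone is fragile, and do not pull any of them up. Leave the plain round boss standing proud and the loose things where they are.

Things in the scene. Friction and masses are not known exactly. Their poses are not given: they have to be found in the camera images.
- panel: the stone panel, a square limestone slab 340 x 340 mm and 40 mm thick lying flat and fixed on the bench, with a 6 mm high raised border 16 mm wide at its edge; origin at the centre of its underside, x and y along its sides. Its four inlays stand at the corners of a square of about 130 mm side around its middle, which piece at which corner varies
- bud (a joint): how far the bud has been pressed down. Values in m: 0 as built, backing plate 8 mm proud of the panel; +0.007 = fully home (1 mm proud); negative = pulled up out of the socket. Friction fit: slides straight down at about 4.5 N, has no spring and stays where it is left; a thin felt pad under the stone gives 1 mm per 2.5 N (about 1 mm while the piece slides, more once it is home) and springs back when let go; starts between 0 and 0.0015.
- leaf (a joint): how far the leaf has been pressed down. Values in m: 0 as built, backing plate 8 mm proud of the panel; +0.007 = fully home (1 mm proud); negative = pulled up out of the socket. Friction fit: slides straight down at about 4.5 N, has no spring and stays where it is left; a thin felt pad under the stone gives 1 mm per 2.5 N (about 1 mm while the piece slides, more once it is home) and springs back when let go; starts between 0 and 0.0015.
- flower (a joint): how far the open flower has been pressed down. Values in m: 0 as built, backing plate 8 mm proud of the panel; +0.007 = fully home (1 mm proud); negative = pulled up out of the socket. Friction fit: slides straight down at about 4.5 N, has no spring and stays where it is left; a thin felt pad under the stone gives 1 mm per 2.5 N (about 1 mm while the piece slides, more once it is home) and springs back when let go; starts between 0 and 0.0015.
- boss (a joint): how far the plain boss has been pressed down. Values in m: 0 as built, backing plate 8 mm proud of the panel; +0.007 = fully home (1 mm proud); negative = pulled up out of the socket. Friction fit: slides straight down at about 4.5 N, has no spring and stays where it is left; a thin felt pad under the stone gives 1 mm per 2.5 N (about 1 mm while the piece slides, more once it is home) and springs back when let go; starts between 0 and 0.0015.
- bud_top (a point): top of the closed flower bud, a smooth closed bud of a few pointed lobes: a teardrop 73 x 43 mm, its highest part rounded and about 16 mm wide; the point is the place to press, 22 mm above the panel's face when the joint reads 0; it moves with the piece
- leaf_top (a point): middle of the leaf's raised centre rib (6 mm wide, 86 mm long): a pointed leaf 90 x 37 mm with side veins; the point is the place to press, 20 mm above the panel's face when the joint reads 0; it moves with the piece
- flower_top (a point): flat top of the round centre (22 mm across) of the open flower, a round eight-petalled piece 74 mm across; the point is the place to press, 24 mm above the panel's face when the joint reads 0; it moves with the piece
- boss_top (a point): flat top of the plain round boss, a smooth dome without petals 50 mm across, 22 mm above the panel's face when the joint reads 0; not to be pressed
- bud_seat: the felt-lined socket of the bud, fixed in the panel; origin on the panel's top face at the middle of the socket, z up, x along the piece
- leaf_seat: the felt-lined socket of the leaf, fixed in the panel; origin on the panel's top face at the middle of the socket, z up, x along the piece
- flower_seat: the felt-lined socket of the open flower, fixed in the panel; origin on the panel's top face at the middle of the socket, z up, x along the piece
- boss_seat: the felt-lined socket of the plain boss, fixed in the panel; origin on the panel's top face at the middle of the socket, z up, x along the piece
- rubstone: loose grey rubbing stone 42 x 24 x 22 mm lying on the panel between the inlays; origin at the centre of its underside
- mallet: loose round wooden mallet standing on its head, handle up: head 72 mm across and 90 mm high, 170 mm high in all, beside the panel on its +y side; origin at the centre of its underside
- tin: loose plain metal tin 64 mm across, 85 mm high, beside the panel on its -y side; origin at the centre of its underside
- brush: loose dusting brush lying beside the panel on its -y side; origin at its underside

How it is judged (in metres and radians):
On the way, in this order (a step that is already met when the one before it is completed fails the run):
1. the bud is pressed home (value of joint bud above 0.005 m), for 0.1 s.
2. the leaf is pressed home (value of joint leaf above 0.005 m), for 0.1 s.
3. the open flower is pressed home (value of joint flower above 0.005 m), for 0.1 s.
At the end, for the whole second after the job is handed in: the bud, leaf and open flower are each pressed down to a joint value above 5 mm (of 7 mm), the boss is within 3 mm of its 0 position, and the rubbing stone, mallet, tin and brush are within 20 mm of where they started (value of joint each of bud, leaf, flower above 0.005 m and value of joint boss between -0.003 and 0.003 m and distance of each of rubstone, mallet, tin, brush from where it was at the start of the episode below 0.02 m); the robot touches nothing.
It fails at once if the leaf is pressed down before the bud is home, or the open flower before the leaf is home ((value of joint leaf above 0.003 m and value of joint bud below 0.005 m) or (value of joint flower above 0.003 m and value of joint leaf below 0.005 m)).
It fails at once if the plain boss is pressed down (more than 3 mm) (value of joint boss above 0.003 m).
It fails at once if an inlay is pulled up out of its socket (more than 3 mm) (value of joint any of bud, leaf, flower, boss below -0.003 m).
It fails at once if an inlay is pressed hard (more than 25 N) (contact force between any of bud_seat, leaf_seat, flower_seat, boss_seat and anything else above 25 N).
It fails at once if the rubbing stone, mallet, tin or brush is moved more than 20 mm (distance of any of rubstone, mallet, tin, brush from where it was at the start of the episode above 0.02 m).
It also fails if it takes over 56 s, if anything falls off the work surface, if the arm or the gripper's body presses on something with over 40 N, if the wrist force passes 120 N, or if a joint passes its speed limit or range.

### The arm

A 6-joint arm with a two-finger parallel gripper is mounted at the origin on the work surface. World frame = base frame: x ahead of the robot, y to its left, z up, the work surface at z = 0. Lengths are in mm, angles in rad, forces in N, time in s.
With the tool pointing down it reaches from about 300 to 825 mm from the base axis. Payload 5.4 kg.
Tool frame: the origin (TCP) lies between the finger pads; the fingertips stand 19 mm ahead of it and the grasp point (between the pads) is the TCP; x points along the fingers, z is the direction in which the jaws open and shut, and the axes are right-handed (so a half turn about x gives the same grasp; the last joint's range is limited). The gripper opens to 92 mm and grips with 3 to 60 N. Pads are 20 mm wide; open, the fingers measure 128 mm over their backs; the gripper's body (75 mm by 189 mm) begins 69 mm behind the grasp point.
Start: joints at [0.937, 0.158, 1.597, -0, 1.386, -0.21], TCP at [236.463, 524.11, 233.601] pointing down, gripper open.
Joint ranges: [-2.91, 2.91], [-0.94, 2.29], [0.18, 2.7], [-1.29, 4.43], [0.17, 2.64], [-3, 3]. Speed limits (rad/s): [2.57, 2.57, 3.14, 3.14, 3.14, 3.14].

### API

Orientations are given as a rotation vector (axis times angle).
In Python, from station import robot, capture, ticket gives the robot as it stands.
- The arm moves only by the tool play_rows, never from a script. Its argument "series" is a list of rows, each an object with "translation": the shift along the world's x, y, z scaled (see below), a list of three; "twist": the turn, a rotation vector about the world's x, y, z scaled (see below), a list of three; "grip": the opening, from 0 (shut) to 1 (fully open). In form: [{"translation": [tx, ty, tz], "twist": [rx, ry, rz], "grip": grip}, ...]. A call has 1 to 8 rows; each row shifts and turns the commanded pose from where the row before left it; what a row does not reach is not made up. The controller multiplies each number of a shift by 15 cm and each number of a turn by pi rad. A row lasts 1/8 s, in which the tool goes at most 62.5 mm and 10.7 degrees, less where a joint would pass 70% of its speed; a pose out of reach is approached as far as the arm can. A call with a number of a shift or a turn outside -1 to 1 is refused whole. A call with a gripper value outside its range is refused whole. The fingers move at their own pace and stop on an object; the grip force is fixed at half the most. Time passes only in rows, so rows that do not move let the fingers close. It gives the time, the measured TCP pose, the force and the opening at its end, in the units of the state.
- robot.sense(): the state, without advancing time (a new reading comes with each control period).
- capture(name): name is "scene" or "side" or "wrist"; returns a dict with "image" (480x640x3 uint8, blue, green, red), "mtx" (3x3 intrinsics, pixels), "k1" (the pictures are not rectified: a ray, as slopes to the right and down, at radius r is drawn at 1 + k1 r^2 times it, then the intrinsics apply), "rvec" (rotation vector, rad) and "tvec" (3), from world to camera coordinates, as OpenCV has them. Camera axes: x right, y down, z forward; pixel columns grow to the right and rows downward; lengths in mm; the calibration is good to about 2 mm. A picture is of the moment at which its call begins. There is no depth.
- ticket.close_job(): hands the job in, once; it reports no verdict.
The state is a dict: "time": time; "joint_pos": joint angles; "qd": joint speeds; "tau": joint torques, N m; "position": TCP position; "eef_rot": TCP orientation; "force": force on the tool from outside, world axes, zero at the start; "torque": the same for the moment, N m; "opening": finger opening in mm.
Only numpy, scipy, OpenCV 4.12 (cv2) and the standard library are available. Lean on these libraries where they do the work, as an engineer would, in place of code of your own. Each camera call takes 0.05 s, during which the arm holds its last target.

## Working session

There is one attempt and no reset: what is moved stays moved. The work goes in short steps, Python scripts to look and compute and a tool call to move; the robot and the scene stay as the last step left them, time stands still between calls to the robot, and variables do not carry over. Pictures are saved under pics/ and viewed, and the job is handed in when it is done.

Besides the shell and the picture viewer there is one more tool, called after "Request:" in YAML: its name, and indented under it one key for each argument. play_rows: Moves the arm, as the interface text tells. Shifts and turns lie within -1 to 1; 1 stands for 15 cm of shift or pi rad of turn. Its arguments: {"type":"object","properties":{"series":{"type":"array"}},"required":["series"]}

```bash
ls; mkdir -p pics
python3 - <<'E'
from station import robot,capture
import cv2
print(robot.sense())
for n in ["scene","side","wrist"]:
    c=capture(n); cv2.imwrite(f"pics/{n}0.png",c["image"]); print(n,c["mtx"].tolist(),c["k1"],c["rvec"],c["tvec"])
E
```

```text
pics
{'time': 0.0, 'joint_pos': array([ 9.36853216e-01,  1.59057686e-01,  1.59824446e+00,  1.22433656e-05,
        1.38623671e+00, -2.10129093e-01]), 'qd': array([-0.0007309 , -0.00023531,  0.000726  ,  0.00072007, -0.00055409,
        0.00227339]), 'tau': array([-4.15365150e-05, -3.85569620e+01, -3.22107089e+01,  7.02242274e-02,
        3.78701719e-02, -1.62262172e-04]), 'position': array([236.12413308, 523.61075894, 232.60794287]), 'eef_rot': array([-0.8923994 ,  1.38226241,  0.89128089]), 'force': array([-0.12376274, -0.81179231, -0.23910607]), 'torque': array([ 0.02149539, -0.0425711 ,  0.02039428]), 'opening': 92.064588766244}
scene [[528.328802233084, 0.0, 312.5701281991702], [0.0, 528.328802233084, 230.47528247930222], [0.0, 0.0, 1.0]] -0.042213654623419375 [ 0.88652062  2.41054001 -1.18913701] [ 398.47635835 -158.89152809 1339.07645884]
side [[541.6024419900647, 0.0, 310.5216062466523], [0.0, 541.6024419900647, 248.1765309267954], [0.0, 0.0, 1.0]] -0.055408859391492184 [ 2.36169587 -0.22585401  0.10997456] [-518.72156172  131.60743724 1063.87150898]
wrist [[368.87864097782995, 0.0, 319.8362787714391], [0.0, 368.87864097782995, 242.09192612273418], [0.0, 0.0, 1.0]] 0.016327616205194018 [-2.45062241 -1.58232244 -0.20191232] [-573.39747942  -28.58567452  391.54693076]
```

View pics/scene0.png

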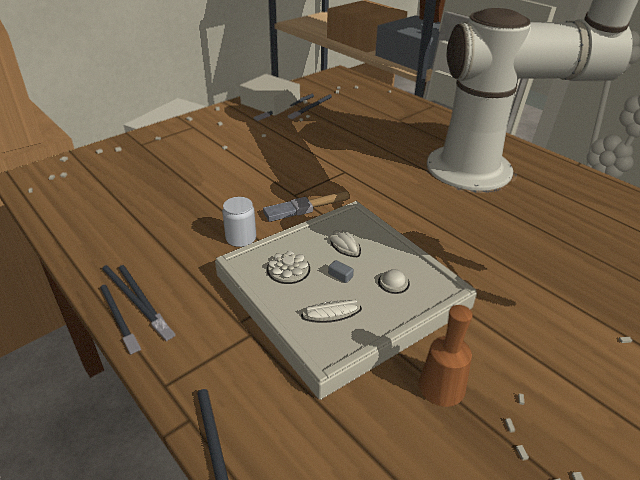

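View pics/side0.png

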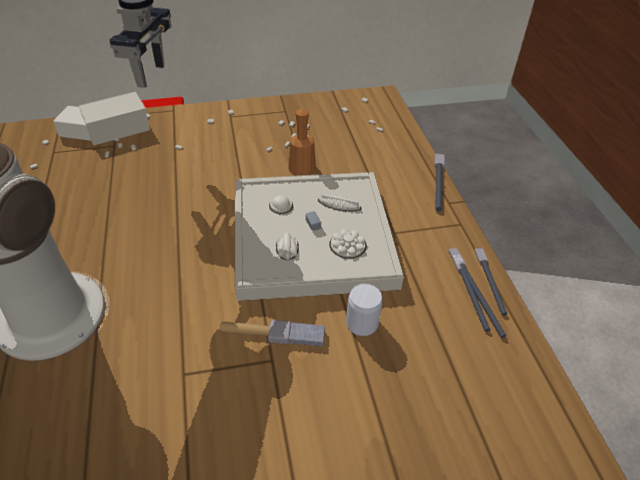

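View pics/wrist0.png

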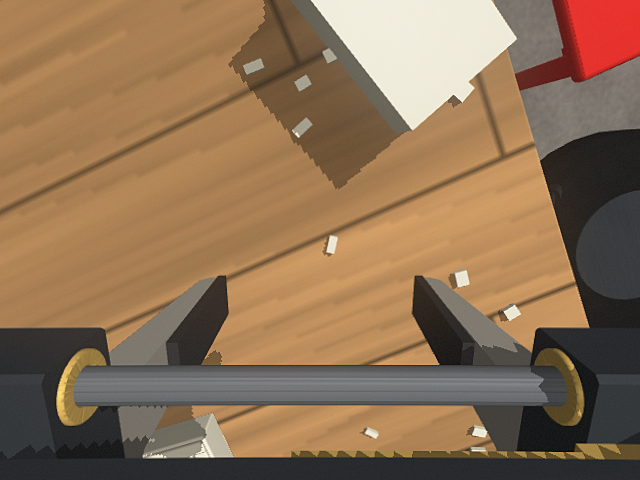

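The scene view shows the bud at (345,243), flower at (289,267), leaf at (332,311), boss at (393,281) and rubstone at (341,270). The side view shows the bud at (287,246), flower (348,243), leaf (340,203), boss (281,204). I'll zoom in before triangulating.

```bash
cat > h.py <<'E'
import numpy as np, cv2
def rays(c,px):
    d=np.array([c["k1"],0,0,0.]); K=np.array(c["mtx"])
    u=cv2.undistortPoints(np.array(px,float).reshape(-1,1,2),K,d).reshape(-1,2)
    R=cv2.Rodrigues(np.array(c["rvec"],float))[0]; t=np.array(c["tvec"],float).ravel()
    o=-R.T@t; v=(R.T@np.c_[u,np.ones(len(u))].T).T
    return o,v/np.linalg.norm(v,axis=1)[:,None]
def plane(c,px,z):
    o,v=rays(c,px); return o+v*((z-o[2])/v[:,2])[:,None]
def tri(c1,p1,c2,p2):
    o1,v1=rays(c1,p1);o2,v2=rays(c2,p2); out=[]
    for a,b in zip(v1,v2):
        s=np.linalg.lstsq(np.c_[a,-b],o2-o1,rcond=None)[0]
        q1=o1+s[0]*a;q2=o2+s[1]*b; out.append(np.r_[(q1+q2)/2,np.linalg.norm(q1-q2)])
    return np.array(out)
def proj(c,P):
    return cv2.projectPoints(np.array(P,float).reshape(-1,1,3),np.array(c["rvec"],float),np.array(c["tvec"],float),np.array(c["mtx"]),np.array([c["k1"],0,0,0.]))[0].reshape(-1,2)
E
python3 - <<'E'
from h import *
import pickle
from station import capture
A=capture("scene");B=capture("side"); pickle.dump((A,B),open("ab.pkl","wb"))
print(tri(A,[(345,240),(288,262),(331,309),(394,275),(341,270)],B,[(288,244),(348,239),(340,202),(281,201),(313,220)]).round(1))
# panel corners on outer border top z=46
cs=[(217,263),(355,204),(474,291),(320,386)]
print(plane(A,cs,46).round(1))
print(plane(B,[(400,278),(236,285),(237,179),(379,174)],46).round(1))
cv2.imwrite("pics/za.png",cv2.resize(A["image"][190:400,205:485],None,fx=2.8,fy=2.8,interpolation=cv2.INTER_CUBIC))
cv2.imwrite("pics/zb.png",cv2.resize(B["image"][165:305,225:410],None,fx=4,fy=4,interpolation=cv2.INTER_CUBIC))
E
```

```text
[[4.910e+02 5.680e+01 5.220e+01 7.000e-01]
 [6.178e+02 4.210e+01 5.780e+01 1.700e+00]
 [6.313e+02 1.726e+02 4.770e+01 0.000e+00]
 [4.975e+02 1.898e+02 5.710e+01 6.000e-01]
 [5.572e+02 1.173e+02 5.430e+01 4.000e-01]]
[[712.3 -51.3  46. ]
 [383.8 -24.9  46. ]
 [411.3 301.1  46. ]
 [745.2 275.2  46. ]]
[[696.5 -72.5  46. ]
 [372.7 -30.6  46. ]
 [408.4 300.8  46. ]
 [749.7 258.6  46. ]]
```

View pics/za.png

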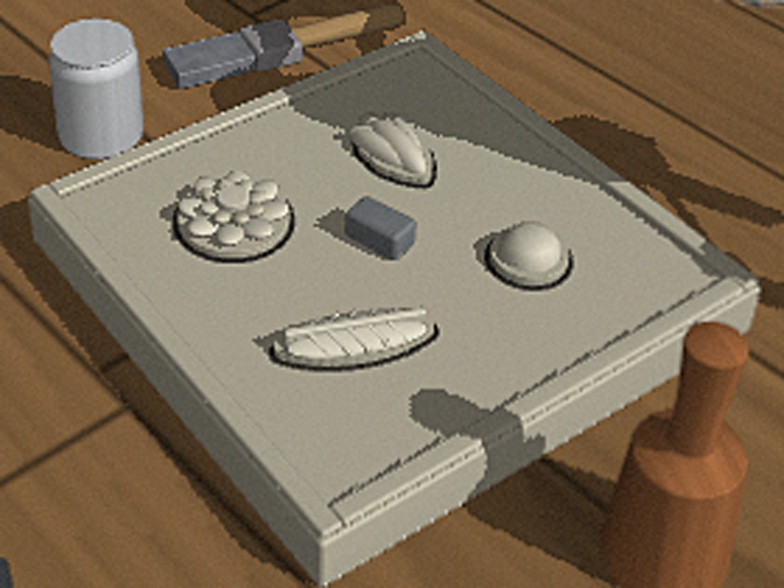

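View pics/zb.png

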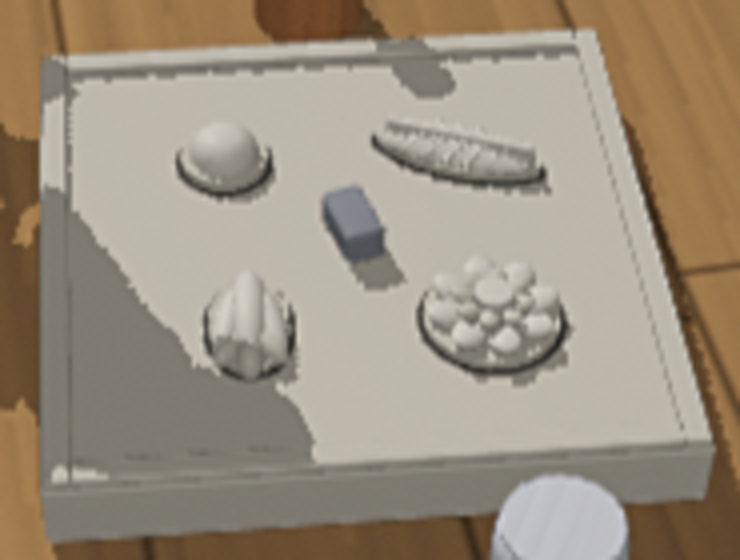

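Run:
```python
from h import *
from station import capture,robot
s=robot.sense(); R=cv2.Rodrigues(s["eef_rot"])[0]; print(R.round(3))
c=capture("wrist"); Rc=cv2.Rodrigues(np.array(c["rvec"],float))[0]; o=-Rc.T@np.array(c["tvec"]).ravel()
print(R.T@(o-s["position"]), o, Rc.round(3)); print(Rc[2])
```

```text
[[-0.    -0.912  0.411]
 [-0.001  0.411  0.912]
 [-1.     0.    -0.001]]
[-151.75032192   71.69212125   -0.3606895 ] [170.89182303 553.16777608 384.93176711] [[ 0.412  0.911 -0.002]
 [ 0.881 -0.398  0.255]
 [ 0.232 -0.106 -0.967]]
[ 0.23163506 -0.10640337 -0.96696614]
```

Request:
play_rows:
  series:
    - {"translation": [0.1,-0.13,0.15],"twist": [0,0,-0.03],"grip": 0}
    - {"translation": [0.18,-0.24,0.15],"twist": [0,0,-0.03],"grip": 0}
    - {"translation": [0.18,-0.24,0.1],"twist": [0,0,-0.03],"grip": 0}
    - {"translation": [0.18,-0.24,0.05],"twist": [0,0,-0.03],"grip": 0}
    - {"translation": [0.18,-0.24,0],"twist": [0,0,-0.03],"grip": 0}
    - {"translation": [0.18,-0.24,0],"twist": [0,0,-0.03],"grip": 0}
    - {"translation": [0.18,-0.24,0],"twist": [0,0,-0.03],"grip": 0}
    - {"translation": [0.18,-0.24,0],"twist": [0,0,-0.03],"grip": 0}

```text
time: 1.3
position: [441.2, 251.3, 301.1]
eef_rot: [-0.306, 1.549, 0.306]
force: [0.4, 0.9, 0.4]
opening: 13.8
```

Request:
play_rows:
  series:
    - {"translation": [0.18,-0.24,0],"twist": [0,0,-0.03],"grip": 0}
    - {"translation": [0.18,-0.24,0],"twist": [0,0,-0.03],"grip": 0}
    - {"translation": [0.18,-0.24,0],"twist": [0,0,-0.03],"grip": 0}
    - {"translation": [0.18,-0.24,0],"twist": [0,0,-0.035],"grip": 0}
    - {"translation": [0.08,-0.12,0],"twist": [0,0,0],"grip": 0}
    - {"translation": [0,0,0],"twist": [0,0,0],"grip": 0}

```text
time: 2.05
position: [560.5, 90.2, 300.8]
eef_rot: [-0.0, 1.572, 0.001]
force: [0.5, -0.3, 0.6]
opening: 0.6
```

Run:
```python
from h import *
import pickle
from station import capture,robot
c=capture("wrist"); pickle.dump(c,open("w1.pkl","wb")); cv2.imwrite("pics/w1.png",c["image"])
A,B=pickle.load(open("ab.pkl","rb"))
```

```text
(no output)
```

View pics/w1.png

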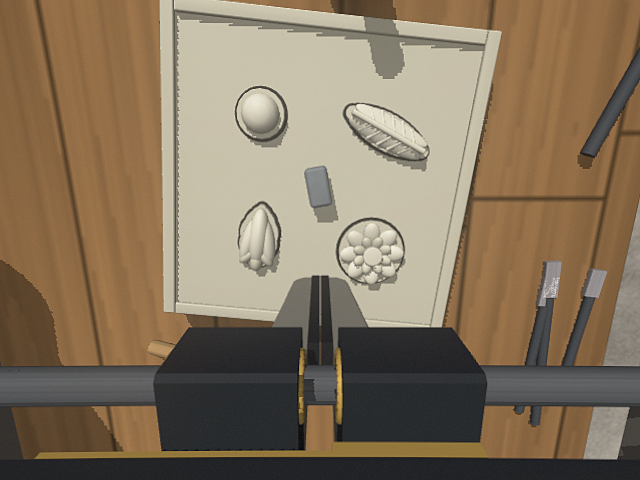

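The wrist view shows every inlay clearly: bud around (259,237), leaf around (387,132), flower centre at (373,257), boss (262,113) and rubstone (317,186). Next I'll zoom in and cast rays.

Run:
```python
from h import *
import pickle
c=pickle.load(open("w1.pkl","rb")); im=c["image"]
z=lambda x0,y0,x1,y1:cv2.resize(im[y0:y1,x0:x1],(380,380),interpolation=cv2.INTER_CUBIC)
cv2.imwrite("pics/w1z.png",np.hstack([z(220,195,300,275),z(345,90,435,180)]))
A,B=pickle.load(open("ab.pkl","rb"))
print("corners",plane(c,[(175,10),(497,32)],46).round(1))
for n,p,zz in [("bud",(259,237),62),("leaf",(387,131),60),("flower",(373,257),64),("boss",(262,112),62),("rub",(317,184),62)]:
    P=plane(c,[p],zz); print(n,P.round(1),proj(A,P).round(1),proj(B,P).round(1))
```

```text
corners [[419.2 287.   46. ]
 [733.9 267.5  46. ]]
bud [[493.5  63.9  62. ]] [[346.6 238.3]] [[288.4 238.1]]
leaf [[628.2 174.6  60. ]] [[333.4 303.5]] [[338.7 197.5]]
flower [[618.4  41.8  64. ]] [[288.  259.3]] [[348.9 237.1]]
boss [[502.  192.7  62. ]] [[393.6 275. ]] [[282.6 198.2]]
rub [[556.9 121.3  62. ]] [[342.9 267.8]] [[312.6 216.2]]
```

View pics/w1z.png

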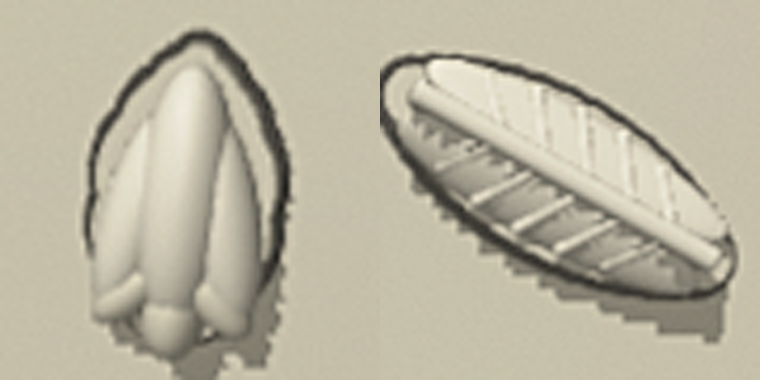

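Request:
play_rows:
  series:
    - {"translation": [-0.1,-0.04,-0.1],"twist": [0,0,0],"grip": 0}
    - {"translation": [-0.11,-0.05,-0.25],"twist": [0,0,0],"grip": 0}
    - {"translation": [-0.12,-0.05,-0.25],"twist": [0,0,0],"grip": 0}
    - {"translation": [-0.12,-0.045,-0.25],"twist": [0,0,0],"grip": 0}
    - {"translation": [0,0,-0.25],"twist": [0,0,0],"grip": 0}
    - {"translation": [0,0,-0.15],"twist": [0,0,0],"grip": 0}
    - {"translation": [0,0,0],"twist": [0,0,0],"grip": 0}

```text
time: 2.98
position: [490.8, 64.5, 112.1]
eef_rot: [-0.002, 1.575, 0.003]
force: [-0.5, 0.1, 0.8]
opening: 0.4
```

Run:
```python
from h import *
from station import capture
for n in ["scene","side","wrist"]:
    c=capture(n); cv2.imwrite(f"pics/{n}2.png",c["image"])
    P=[[493,62.5,62]]; print(proj(c,P))
    if n!="wrist": 
        x,y=proj(c,P)[0].astype(int); cv2.imwrite(f"pics/{n}2z.png",cv2.resize(c["image"][y-60:y+60,x-70:x+70],None,fx=5,fy=5,interpolation=cv2.INTER_CUBIC))
```

```text
[[346.30820053 237.87394245]]
[[288.27857356 238.604522  ]]
[[319.85764661 272.70205483]]
```

View pics/scene2z.png

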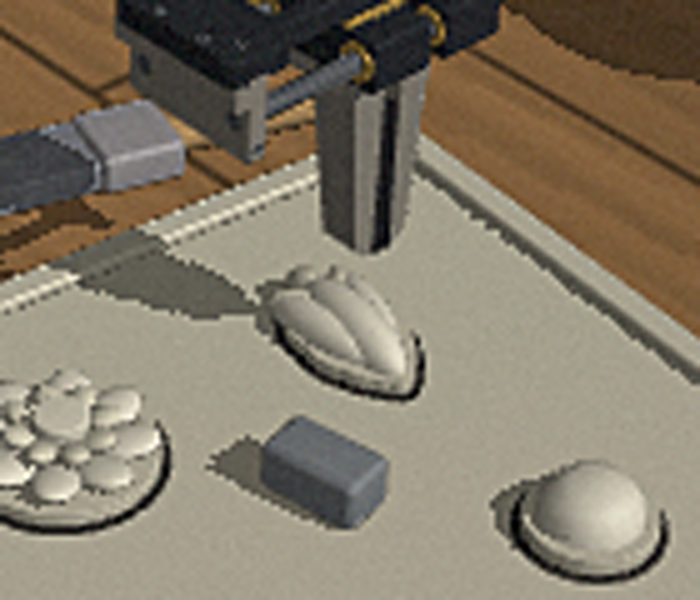

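View pics/side2z.png

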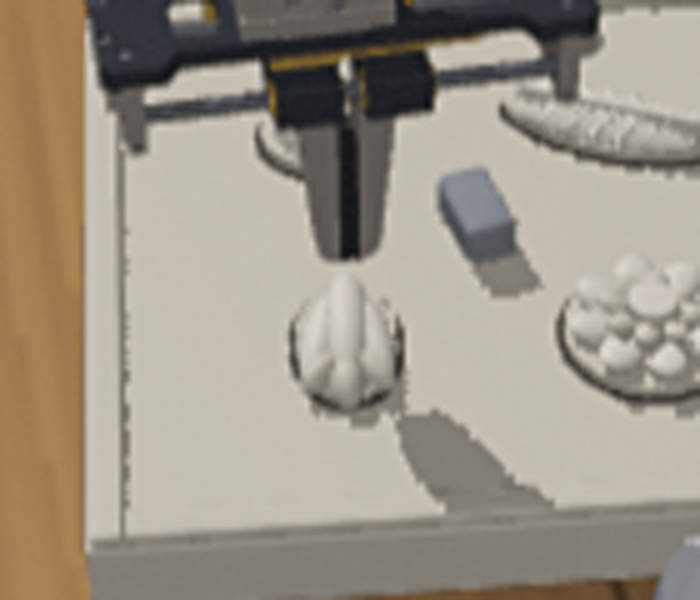

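Run:
```python
from h import *
import pickle
from station import robot
A,B=pickle.load(open("ab.pkl","rb"))
print(robot.sense()["position"])
P=[[490.8,64.5,93.1]]
a=proj(A,P)[0];b=proj(B,P)[0]
print((a-[346-70,237-60])*5,(b-[288-70,238-60])*5)
f=lambda p,o:(np.array(p)/5+o)
p1=f((368,250),[276,177]);p2=f((347,258),[218,178])
print(tri(A,[p1],B,[p2]))
```

```text
[493.71271984  63.48790633 115.09143646]
[363.03060929 239.31335425] [344.08087721 246.59508673]
[[490.45516208  64.93652251  87.35025567   3.40912608]]
```

Request:
play_rows:
  series:
    - {"translation": [0,0,-0.06],"twist": [0,0,0],"grip": 0}
    - {"translation": [0,0,-0.06],"twist": [0,0,0],"grip": 0}
    - {"translation": [0,0,-0.04],"twist": [0,0,0],"grip": 0}
    - {"translation": [0,0,-0.02],"twist": [0,0,0],"grip": 0}
    - {"translation": [0,0,0],"twist": [0,0,0],"grip": 0}
    - {"translation": [0,0,0],"twist": [0,0,0],"grip": 0}

```text
time: 3.88
position: [493.2, 62.8, 86.8]
eef_rot: [-0.0, 1.57, 0.0]
force: [0.5, -0.9, -0.0]
opening: 0.3
```

Run:
```python
from station import robot
for i in range(3):
    s=robot.sense(); print(s["time"],s["position"].round(2),s["force"].round(2),s["torque"].round(2))
```

```text
3.875 [493.17  62.81  86.82] [ 0.49 -0.94 -0.02] [-0.06  0.07  0.01]
3.875 [493.17  62.81  86.82] [ 0.49 -0.94 -0.02] [-0.06  0.07  0.01]
3.875 [493.17  62.81  86.82] [ 0.49 -0.94 -0.02] [-0.06  0.07  0.01]
```

Request:
play_rows:
  series:
    - {"translation": [0,0,-0.01],"twist": [0,0,0],"grip": 0}
    - {"translation": [0,0,-0.01],"twist": [0,0,0],"grip": 0}
    - {"translation": [0,0,-0.01],"twist": [0,0,0],"grip": 0}
    - {"translation": [0,0,-0.01],"twist": [0,0,0],"grip": 0}
    - {"translation": [0,0,0],"twist": [0,0,0],"grip": 0}

```text
time: 4.5
position: [492.8, 62.9, 80.4]
eef_rot: [-0.0, 1.571, 0.0]
force: [0.1, -0.4, 0.6]
opening: 0.4
```

Request:
play_rows:
  series:
    - {"translation": [0,0,-0.01],"twist": [0,0,0],"grip": 0}
    - {"translation": [0,0,0],"twist": [0,0,0],"grip": 0}

```text
time: 4.75
position: [493.1, 62.9, 79.3]
eef_rot: [-0.0, 1.571, 0.0]
force: [-0.9, 1.3, 2.2]
opening: 0.4
```

Request:
play_rows:
  series:
    - {"translation": [0,0,-0.01],"twist": [0,0,0],"grip": 0}
    - {"translation": [0,0,0],"twist": [0,0,0],"grip": 0}

```text
time: 5.0
position: [493.1, 62.9, 77.7]
eef_rot: [-0.0, 1.57, 0.0]
force: [-0.1, -0.2, 2.0]
opening: 0.4
```

Request:
play_rows:
  series:
    - {"translation": [0,0,-0.01],"twist": [0,0,0],"grip": 0}
    - {"translation": [0,0,0],"twist": [0,0,0],"grip": 0}

```text
time: 5.25
position: [493.1, 62.8, 76.1]
eef_rot: [-0.0, 1.57, 0.0]
force: [-0.5, 0.4, 2.3]
opening: 0.4
```

Request:
play_rows:
  series:
    - {"translation": [0,0,-0.01],"twist": [0,0,0],"grip": 0}
    - {"translation": [0,0,0],"twist": [0,0,0],"grip": 0}

```text
time: 5.5
position: [493.1, 62.9, 74.6]
eef_rot: [-0.0, 1.57, 0.0]
force: [1.0, -0.5, 2.4]
opening: 0.6
```

Request:
play_rows:
  series:
    - {"translation": [0,0,-0.01],"twist": [0,0,0],"grip": 0}
    - {"translation": [0,0,0],"twist": [0,0,0],"grip": 0}

```text
time: 5.75
position: [493.1, 62.8, 73.1]
eef_rot: [-0.0, 1.571, 0.0]
force: [-0.3, -0.0, 3.5]
opening: 0.2
```

Request:
play_rows:
  series:
    - {"translation": [0,0,-0.01],"twist": [0,0,0],"grip": 0}
    - {"translation": [0,0,0],"twist": [0,0,0],"grip": 0}

```text
time: 6.0
position: [493.2, 62.9, 71.9]
eef_rot: [-0.0, 1.571, 0.0]
force: [-1.0, 0.0, 6.3]
opening: 0.6
```

Request:
play_rows:
  series:
    - {"translation": [0,0,-0.01],"twist": [0,0,0],"grip": 0}
    - {"translation": [0,0,0],"twist": [0,0,0],"grip": 0}

```text
time: 6.25
position: [493.2, 62.9, 70.8]
eef_rot: [-0.0, 1.571, 0.0]
force: [-1.8, 0.0, 9.7]
opening: 0.2
```

Request:
play_rows:
  series:
    - {"translation": [0,0,0.03],"twist": [0,0,0],"grip": 0}
    - {"translation": [0,0,0.1],"twist": [0,0,0],"grip": 0}
    - {"translation": [0,0,0.2],"twist": [0,0,0],"grip": 0}
    - {"translation": [0,0,0],"twist": [0,0,0],"grip": 0}

```text
time: 6.75
position: [494.7, 62.7, 122.0]
eef_rot: [-0.001, 1.566, -0.0]
force: [0.2, -0.3, 0.7]
opening: 0.2
```

Request:
play_rows:
  series:
    - {"translation": [0.1,0.09,0],"twist": [0,0,0],"grip": 0}
    - {"translation": [0.2,0.17,0],"twist": [0,0,0],"grip": 0}
    - {"translation": [0.2,0.17,0],"twist": [0,0,0],"grip": 0}
    - {"translation": [0.2,0.16,0],"twist": [0,0,0],"grip": 0}
    - {"translation": [0.2,0.15,0],"twist": [0,0,0],"grip": 0}
    - {"translation": [0,0,0],"twist": [0,0,0],"grip": 0}
    - {"translation": [0,0,0],"twist": [0,0,0],"grip": 0}

```text
time: 7.62
position: [626.8, 173.4, 118.4]
eef_rot: [-0.001, 1.573, -0.0]
force: [0.0, -0.6, -0.8]
opening: 0.6
```

Run:
```python
from h import *
from station import capture,robot
print(robot.sense()["position"],robot.sense()["force"])
ims=[]
for n in ["scene","side"]:
    c=capture(n)
    x,y=(335,265) if n=="scene" else (320,220)
    ims.append(cv2.resize(c["image"][y-75:y+75,x-65:x+65],None,fx=3,fy=3,interpolation=cv2.INTER_CUBIC))
cv2.imwrite("pics/z3.png",np.hstack(ims))
```

```text
[626.77269992 173.44190291 118.39880569] [ 0.00302349 -0.57380087 -0.82505665]
```

View pics/z3.png

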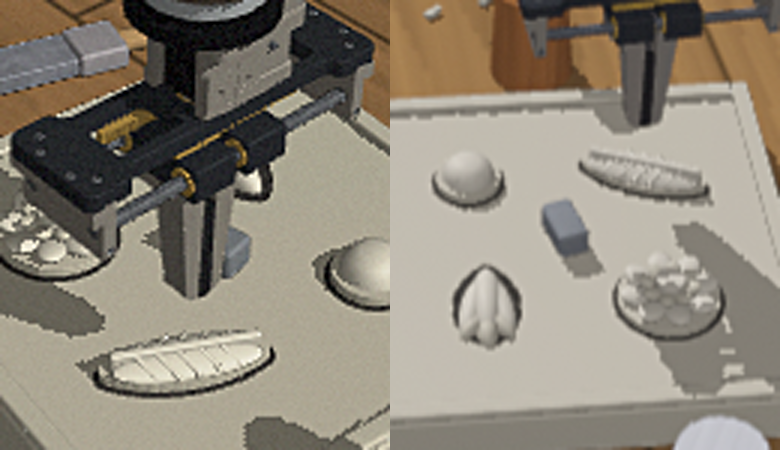

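The side view shows the bud now sunk and sitting low (pixel ~(487,305) in the crop), and the fingertips are above the leaf. I'll press the leaf next.

Request:
play_rows:
  series:
    - {"translation": [0,0,-0.05],"twist": [0,0,0],"grip": 0}
    - {"translation": [0,0,-0.08],"twist": [0,0,0],"grip": 0}
    - {"translation": [0,0,-0.06],"twist": [0,0,0],"grip": 0}
    - {"translation": [0,0,-0.03],"twist": [0,0,0],"grip": 0}
    - {"translation": [0,0,-0.01],"twist": [0,0,0],"grip": 0}
    - {"translation": [0,0,0],"twist": [0,0,0],"grip": 0}

```text
time: 8.48
position: [628.1, 173.9, 85.3]
eef_rot: [-0.0, 1.57, 0.0]
force: [0.1, 0.2, 0.1]
opening: 0.3
```

Request:
play_rows:
  series:
    - {"translation": [0,0,-0.01],"twist": [0,0,0],"grip": 0}
    - {"translation": [0,0,-0.01],"twist": [0,0,0],"grip": 0}
    - {"translation": [0,0,-0.01],"twist": [0,0,0],"grip": 0}
    - {"translation": [0,0,-0.01],"twist": [0,0,0],"grip": 0}
    - {"translation": [0,0,0],"twist": [0,0,0],"grip": 0}

```text
time: 9.1
position: [627.8, 173.9, 78.9]
eef_rot: [-0.0, 1.571, 0.0]
force: [-0.2, -0.3, -0.4]
opening: 0.4
```

Request:
play_rows:
  series:
    - {"translation": [0,0,-0.01],"twist": [0,0,0],"grip": 0}
    - {"translation": [0,0,-0.01],"twist": [0,0,0],"grip": 0}
    - {"translation": [0,0,0],"twist": [0,0,0],"grip": 0}

```text
time: 9.48
position: [628.1, 173.9, 76.3]
eef_rot: [-0.0, 1.571, 0.0]
force: [-1.3, -0.8, 3.2]
opening: 0.6
```

Request:
play_rows:
  series:
    - {"translation": [0,0,-0.01],"twist": [0,0,0],"grip": 0}
    - {"translation": [0,0,0],"twist": [0,0,0],"grip": 0}

```text
time: 9.72
position: [628.0, 173.9, 74.6]
eef_rot: [-0.0, 1.571, 0.0]
force: [-0.3, 0.3, 3.4]
opening: 0.5
```

Request:
play_rows:
  series:
    - {"translation": [0,0,-0.01],"twist": [0,0,0],"grip": 0}
    - {"translation": [0,0,-0.01],"twist": [0,0,0],"grip": 0}
    - {"translation": [0,0,0],"twist": [0,0,0],"grip": 0}

```text
time: 10.1
position: [628.0, 173.9, 71.6]
eef_rot: [-0.0, 1.571, 0.0]
force: [-0.5, 0.2, 3.8]
opening: 0.7
```

Request:
play_rows:
  series:
    - {"translation": [0,0,-0.01],"twist": [0,0,0],"grip": 0}
    - {"translation": [0,0,0],"twist": [0,0,0],"grip": 0}

```text
time: 10.35
position: [628.1, 173.9, 70.5]
eef_rot: [-0.0, 1.571, 0.0]
force: [-2.5, 0.0, 7.1]
opening: 0.4
```

Request:
play_rows:
  series:
    - {"translation": [0,0,-0.01],"twist": [0,0,0],"grip": 0}
    - {"translation": [0,0,0],"twist": [0,0,0],"grip": 0}

```text
time: 10.6
position: [628.1, 173.9, 69.5]
eef_rot: [-0.0, 1.571, 0.0]
force: [-5.1, -0.3, 9.5]
opening: 0.2
```

Request:
play_rows:
  series:
    - {"translation": [0,0,0.03],"twist": [0,0,0],"grip": 0}
    - {"translation": [0,0,0.1],"twist": [0,0,0],"grip": 0}
    - {"translation": [0,0,0.2],"twist": [0,0,0],"grip": 0}
    - {"translation": [0,0,0],"twist": [0,0,0],"grip": 0}

```text
time: 11.1
position: [630.2, 174.1, 121.2]
eef_rot: [0.0, 1.565, 0.001]
force: [0.1, -0.3, -0.1]
opening: 0.3
```

Request:
play_rows:
  series:
    - {"translation": [-0.02,-0.09,0],"twist": [0,0,0],"grip": 0}
    - {"translation": [-0.02,-0.2,0],"twist": [0,0,0],"grip": 0}
    - {"translation": [-0.02,-0.2,0],"twist": [0,0,0],"grip": 0}
    - {"translation": [0,-0.2,0],"twist": [0,0,0],"grip": 0}
    - {"translation": [0,-0.19,0],"twist": [0,0,0],"grip": 0}
    - {"translation": [0,0,0],"twist": [0,0,0],"grip": 0}
    - {"translation": [0,0,0],"twist": [0,0,0],"grip": 0}

```text
time: 11.98
position: [618.2, 42.1, 117.1]
eef_rot: [0.0, 1.573, 0.0]
force: [-0.2, -0.1, -0.0]
opening: 0.6
```

Run:
```python
from h import *
from station import capture,robot
print(robot.sense()["position"],robot.sense()["force"])
ims=[]
for n in ["scene","side"]:
    c=capture(n)
    x,y=(335,265) if n=="scene" else (320,220)
    ims.append(cv2.resize(c["image"][y-75:y+75,x-65:x+65],None,fx=3,fy=3,interpolation=cv2.INTER_CUBIC))
cv2.imwrite("pics/z4.png",np.hstack(ims)); cv2.imwrite("pics/w4.png",capture("wrist")["image"])
```

```text
[618.15504992  42.13671166 117.06713681] [-0.16820742 -0.05787622 -0.01182258]
```

View pics/z4.png

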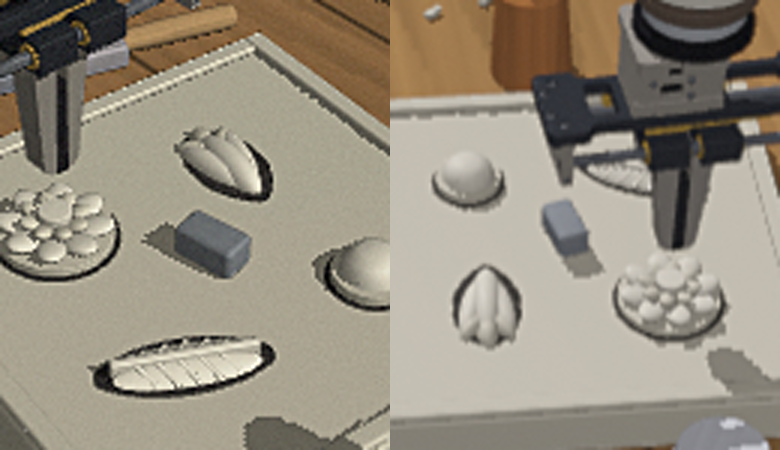

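View pics/w4.png

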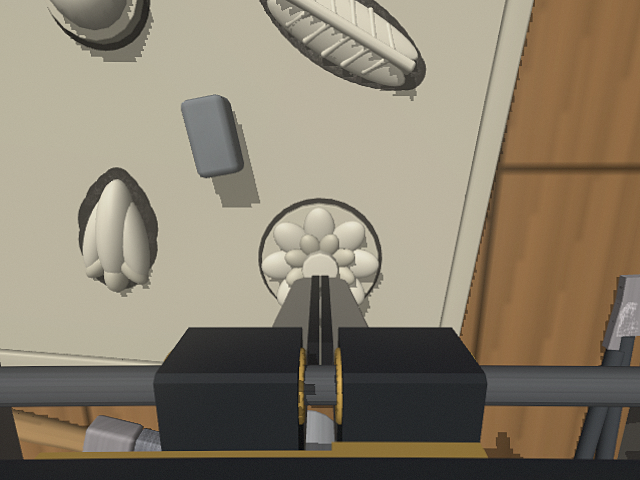

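In both views the bud and leaf are sunk, with dark sockets around them, and the fingertips are above the flower's centre (wrist view (320,265)). I'll press the flower now.

Request:
play_rows:
  series:
    - {"translation": [0,0,-0.05],"twist": [0,0,0],"grip": 0}
    - {"translation": [0,0,-0.07],"twist": [0,0,0],"grip": 0}
    - {"translation": [0,0,-0.05],"twist": [0,0,0],"grip": 0}
    - {"translation": [0,0,-0.03],"twist": [0,0,0],"grip": 0}
    - {"translation": [0,0,0],"twist": [0,0,0],"grip": 0}
    - {"translation": [0,0,0],"twist": [0,0,0],"grip": 0}

```text
time: 12.88
position: [619.2, 41.8, 88.4]
eef_rot: [-0.0, 1.57, 0.0]
force: [0.3, -0.7, -0.1]
opening: 0.5
```

Request:
play_rows:
  series:
    - {"translation": [0,0,-0.01],"twist": [0,0,0],"grip": 0}
    - {"translation": [0,0,-0.01],"twist": [0,0,0],"grip": 0}
    - {"translation": [0,0,-0.01],"twist": [0,0,0],"grip": 0}
    - {"translation": [0,0,-0.01],"twist": [0,0,0],"grip": 0}
    - {"translation": [0,0,0],"twist": [0,0,0],"grip": 0}

```text
time: 13.5
position: [619.0, 41.9, 82.3]
eef_rot: [-0.0, 1.571, 0.0]
force: [0.1, 0.4, 1.8]
opening: 0.7
```

Request:
play_rows:
  series:
    - {"translation": [0,0,-0.01],"twist": [0,0,0],"grip": 0}
    - {"translation": [0,0,-0.01],"twist": [0,0,0],"grip": 0}
    - {"translation": [0,0,0],"twist": [0,0,0],"grip": 0}

```text
time: 13.88
position: [619.0, 41.9, 79.1]
eef_rot: [-0.0, 1.571, 0.0]
force: [-0.5, 0.7, 2.8]
opening: 0.9
```

Request:
play_rows:
  series:
    - {"translation": [0,0,-0.01],"twist": [0,0,0],"grip": 0}
    - {"translation": [0,0,-0.01],"twist": [0,0,0],"grip": 0}
    - {"translation": [0,0,0],"twist": [0,0,0],"grip": 0}

```text
time: 14.25
position: [619.0, 41.9, 76.0]
eef_rot: [-0.0, 1.571, 0.0]
force: [-0.3, 0.0, 2.7]
opening: 0.5
```

Request:
play_rows:
  series:
    - {"translation": [0,0,-0.01],"twist": [0,0,0],"grip": 0}
    - {"translation": [0,0,0],"twist": [0,0,0],"grip": 0}

```text
time: 14.5
position: [619.0, 41.8, 74.9]
eef_rot: [-0.0, 1.571, 0.0]
force: [-2.7, 0.2, 5.4]
opening: 0.3
```

Request:
play_rows:
  series:
    - {"translation": [0,0,-0.01],"twist": [0,0,0],"grip": 0}
    - {"translation": [0,0,0],"twist": [0,0,0],"grip": 0}

```text
time: 14.75
position: [619.1, 41.8, 73.9]
eef_rot: [-0.0, 1.571, 0.0]
force: [-4.6, 1.1, 8.6]
opening: 0.1
```

Request:
play_rows:
  series:
    - {"translation": [0,0,-0.01],"twist": [0,0,0],"grip": 0}
    - {"translation": [0,0,0],"twist": [0,0,0],"grip": 0}

```text
time: 15.0
position: [619.1, 41.8, 72.8]
eef_rot: [-0.001, 1.571, 0.0]
force: [-5.3, 0.1, 11.9]
opening: 0.4
```

The force rises steadily, so the flower is home. I'll retract and check.

Request:
play_rows:
  series:
    - {"translation": [0,0,0.03],"twist": [0,0,0],"grip": 0}
    - {"translation": [0,0,0.1],"twist": [0,0,0],"grip": 0}
    - {"translation": [0,0,0.3],"twist": [0,0,0],"grip": 0}
    - {"translation": [0,0,0.3],"twist": [0,0,0],"grip": 0}
    - {"translation": [-0.15,0.1,0.3],"twist": [0,0,0],"grip": 0}
    - {"translation": [-0.25,0.2,0.3],"twist": [0,0,0],"grip": 0}
    - {"translation": [0,0,0.2],"twist": [0,0,0],"grip": 0}
    - {"translation": [0,0,0],"twist": [0,0,0],"grip": 0}

```text
time: 16.0
position: [562.1, 85.5, 302.2]
eef_rot: [-0.001, 1.564, 0.0]
force: [-0.8, -0.1, -0.1]
opening: 0.6
```

Request:
play_rows:
  series:
    - {"translation": [0,0,0],"twist": [0,0,0],"grip": 0}
    - {"translation": [0,0,0],"twist": [0,0,0],"grip": 0}
    - {"translation": [0,0,0],"twist": [0,0,0],"grip": 0}

```text
time: 16.38
position: [560.5, 85.1, 297.4]
eef_rot: [0.0, 1.573, 0.0]
force: [-0.1, -0.7, 0.6]
opening: 0.1
```

Run:
```python
from h import *
import pickle
from station import capture,robot
A0,B0=pickle.load(open("ab.pkl","rb"))
A=capture("scene");B=capture("side");W=capture("wrist");cv2.imwrite("pics/w5.png",W["image"])
row=lambda a,b:np.hstack([cv2.resize(a["image"][190:410,210:480],(390,290)),cv2.resize(b["image"][100:360,215:415],(390,290))])
cv2.imwrite("pics/cmp.png",np.vstack([row(A0,B0),row(A,B)]))
```

```text
(no output)
```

View pics/cmp.png

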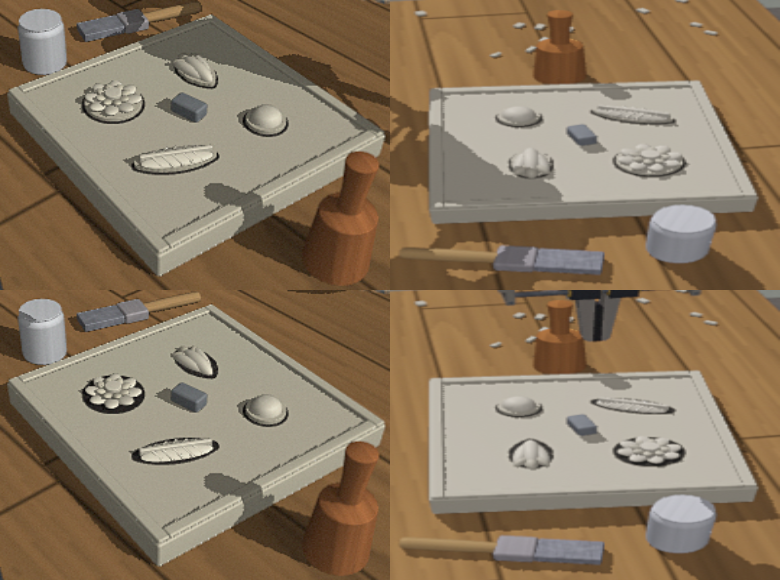

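View pics/w5.png

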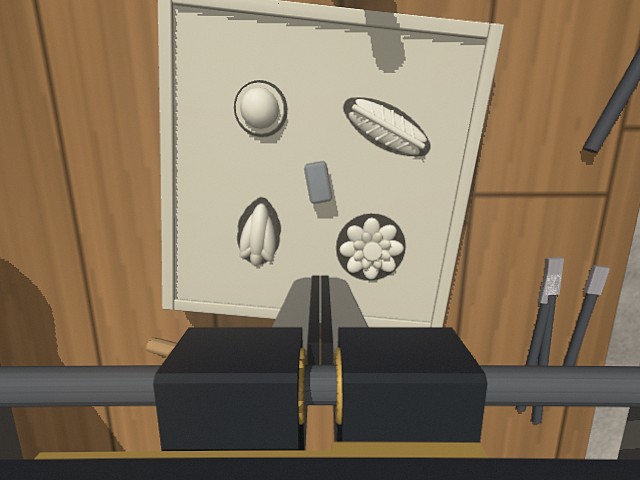

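The bud (259,232), leaf (387,127) and flower (371,247) are all sunk in dark sockets. The boss (260,108) still stands proud. The rubstone, mallet, tin and brush are unmoved, so I'll hand in the job.

```bash
python3 -c "
from station import ticket; print(ticket.close_job())"
```

```text
the job is handed in; nothing more can be done
None
```

I pressed the bud, then the leaf, then the open flower down with closed fingertips, in 1 to 1.5 mm steps, and handed the job in at about 16.5 s of the 56 s allowed. `close_job()` reports no verdict, so the result below rests on my own checks.

- **Pressed home:** Each piece slid at about 2–4 N. The force then rose steadily by about 2.5–3 N per mm, which is the felt once a piece is home. The largest vertical readings at the end of a move were about 10, 10 and 12 N for the bud, leaf and flower, against the 25 N limit.
- **Final pictures:** All three pieces sit low in their sockets. The boss still stands proud, the rubbing stone, mallet, tin and brush look unmoved, and the arm is clear at a TCP height of about 297 mm.

**Readings that disagreed:**
- The sliding force read lower than the stated 4.5 N.
- The end heights at those forces were about 1 mm above what I calculated, except the flower's at about 1.5 mm.
- A sideways force of up to about 5 N showed at the end of the leaf and flower presses.
- My first two-camera triangulation put the tops 5–12 mm too low, so I aimed from the wrist-camera rays instead.

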